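# Fill the candy jar and put its lid on

## Robot

A 6-joint arm with a two-finger parallel gripper is mounted at the origin on the work surface. World frame = base frame: x ahead of the robot, y to its left, z up, the work surface at z = 0. Lengths are in m, angles in rad, forces in N, time in s.
With the tool pointing down it reaches from about 0.375 to 0.825 m from the base axis. Payload 5.5 kg.
Tool frame: the origin (TCP) lies between the finger pads; the fingertips stand 19 mm ahead of it and the grasp point (between the pads) is the TCP; z points along the fingers, y is the line along which they close (so a half turn about z gives the same grasp; the last joint's range is limited). The gripper opens to 85 mm and grips with 20 to 120 N. Pads are 22 mm wide; open, the fingers measure 114 mm over their backs; the gripper's body (76 mm by 85 mm) begins 54 mm behind the grasp point. The pads swing forward as they close: fully open they stand 13 mm farther back than shut.
Start: joints at [0, 0.314, -0.047, 1.21, 0, 1.571], TCP at [0.6, -0, 0.25] pointing down, gripper open.
Joint ranges: [-2.67, 2.67], [-0.69, 1.73], [-1.03, 1.25], [-2.08, 2.16], [-1.42, 1.45], [-3.14, 3.14]. Speed limits (rad/s): [2.39, 2.39, 3.01, 3.14, 3.14, 3.14].

## Interface

Orientations are given as a unit quaternion [w, x, y, z].
In Python, from cell import * gives the robot as it stands. The module is installed in compiled form; this text tells all that it offers. Calls block until the motion is done:
- goto(position, orientation): joint-space move of the TCP to a pose.
- line_to(position, max_speed=0.15, rotation=None, max_force=None): straight line of the TCP; rotation=None keeps the orientation; max_speed is the mean speed in m/s. With max_force (N) it stops when the force on the tool has changed by that much, and returns True; else False.
- move_j(angles): joint-space move.
- move_gripper(opening, force=None): finger opening in m; force is the grip in N (None keeps the last); returns when the fingers have stopped.
- dwell(seconds).
- inverse_kinematics(position, orientation): joint angles nearest the present ones, or None.
- snapshot(name): name is "scene" or "side" or "wrist"; returns the picture (400x640x3 uint8, red, green, blue); there is no depth.
- camera_info(name): a dict with "intrinsics" (3x3 intrinsics, pixels), "R" (3x3) and "t" (3): a world point X has camera coordinates R X + t; the wrist camera has in their place "T_tool_cam" (4x4, takes a point from camera to tool coordinates, whose origin is the TCP and whose axes are the flange's). Camera axes: x right, y down, z forward; pixel columns grow to the right and rows downward; lengths in m; the calibration is good to about 2 mm. The wrist camera is an equidistant fisheye: a pixel r from the principal point sees the ray r / f radians off the axis. A picture is of the moment at which its call begins: read the wrist's pose just before it. camera_info takes no time and is no camera call.
A pose or a line that the arm cannot do raises PlanningError and nothing moves.
- close_job(): hands the job in; it is judged then, once.
Readings, each from a call of its own:
- current_time_s(): time.
- current_q(): joint angles.
- current_dq(): joint speeds.
- current_joint_efforts(): joint torques, N m.
- current_ee_pos(): TCP position.
- current_eef_rot(): TCP orientation.
- current_contact_force(): force on the tool from outside, world axes, zero at the start.
- current_moment(): the same for the moment, N m.
- current_opening(): finger opening in m.
- current_gripper_force(): force on a finger pad.
Only numpy, scipy, OpenCV 4.12 (cv2) and the standard library are available. Lean on these libraries where they do the work, as an engineer would, in place of code of your own. Each camera call takes 0.05 s, during which the arm holds its last target. There are 200 camera calls.

## Task

Take the marble tray by its grip, tip it over the open glass jar so that all three sweet bars slide in, and set the tray back down level on the cabinet top. Then take the wooden lid from its rack, lay it flat on the blue mat, handle up, and let go; take it again by the handle and put it on the jar, fully home. Do not shove the jar along, and leave the bell, remote, key holder and amber jar where they are.

Things in the scene. Friction and masses are not known exactly. Their poses are not given: they have to be found in the camera images.
- jar: Clear square glass candy jar, open on top, loose but heavy (about 0.9 kg): outside 120 x 120 mm, 100 mm high, walls 8 mm, so the mouth is 104 x 104 mm; floor 8 mm thick. A thin green band runs round it 12 mm under the rim. Origin: centre of the underside; x and y along its sides, z up.
- tray: Marble-look ceramic tray (0.28 kg), a scoop: floor 160 (x) x 92 (y) x 6 mm, walls 5 mm thick, 26 mm high on the long sides and the -x end; the +x end is an open lip. Origin: centre of the underside. At the -x end a flat grip tab, 12 mm thick, 44 mm wide (y), 70 mm long from local (-78, 0, 18) mm, leaning outward 30 degrees, along local (-0.5, 0, 0.866), to its end near (-113, 0, 79) mm.
- tray_grip (a point): Point in the middle of the tray's grip tab, 20 mm short of its end edge, at local (-0.103, 0, 0.0613) m of the tray; axes as the tray's (the tab itself leans 30 degrees).
- tray_lip (a point): Middle of the tray's open lip, on the upper side of the floor, local (0.08, 0, 0.006) m of the tray.
- mat: Fixed square blue mat on the cabinet top, 150 x 150 x 4 mm. Origin: centre of its underside, z up.
- rack: Fixed dark wooden lid rack: base board 100 (x) x 150 (y) x 12 mm with four dowels of 8 mm diameter, 60 mm tall above the board, at local x = +-11.5 and y = +-58 mm. The lid stands on edge between the dowels. Origin: centre of the underside.
- lid: Square pale wooden jar lid (0.22 kg), on edge in the rack at the start. Plate 134 (y) x 134 (z) x 12 mm (x -6 to +6). On -x a white plug 98 x 98 mm, 8 mm proud, centred, that enters the jar's mouth; on +x a handle block 60 (y) x 20 (z) mm, 32 mm tall, centred. Origin: middle of the lowest edge; plate centre local (0, 0, 67) mm. z points up as it stands; lying flat, handle up, x points up.
- lid_seat (a point): Centre of the plate's plug-side face, local (-0.006, 0, 0.067) m of the lid; axes as the lid's. When the lid is fully home this point is at the centre of the jar's rim, 100 mm above the jar's underside.
- lid_knob (a point): Grip point in the handle block, 24 mm above the plate's outer face and 8 mm under the block's top, local (0.030, 0, 0.067) m of the lid; axes as the lid's.
- bell: Bystander: chrome desk bell, 80 mm diameter, 56 mm high, origin centre of the underside.
- remote: Bystander: black remote, 150 (x) x 45 x 18 mm, origin centre of the underside.
- keyholder: Bystander: green key holder dish, 110 (x) x 80 x 24 mm, origin centre of the underside.
- sweetjar: Bystander: closed amber jar, 70 mm diameter, 100 mm high, origin centre of the underside.
- bar0: Hard red wrapped sweet bar with a gold band, 60 (x) x 22 (y) x 20 mm, 30 g, lying loose lengthwise in the tray. Origin: centre of the underside.
- bar1: Hard yellow wrapped sweet bar with a gold band, 60 (x) x 22 (y) x 20 mm, 30 g, lying loose lengthwise in the tray. Origin: centre of the underside.
- bar2: Hard orange wrapped sweet bar with a gold band, 60 (x) x 22 (y) x 20 mm, 30 g, lying loose lengthwise in the tray. Origin: centre of the underside.
Things that resemble listed ones, but are neither listed nor needed, are in the scene too. Several things look just like the jar: the one meant starts farthest to the robot's right.

How it is judged:
On the way, in this order (a step that is already met when the one before it is completed fails the run):
1. the tray is tipped by at least 30 degrees with its lip over the jar (angle between tray's own z axis and vertical above 0.52 rad and horizontal distance between tray_lip and jar below 0.09 m), for 0.1 s.
2. all three sweet bars are in the jar and the tray stands level on the cabinet top, let go (x of bar0 in the frame of jar between -0.058 and 0.058 m and y of bar0 in the frame of jar between -0.058 and 0.058 m and z of bar0 in the frame of jar between -0.005 and 0.09 m and x of bar1 in the frame of jar between -0.058 and 0.058 m and y of bar1 in the frame of jar between -0.058 and 0.058 m and z of bar1 in the frame of jar between -0.005 and 0.09 m and x of bar2 in the frame of jar between -0.058 and 0.058 m and y of bar2 in the frame of jar between -0.058 and 0.058 m and z of bar2 in the frame of jar between -0.005 and 0.09 m and angle between tray's own z axis and vertical below 0.08 rad and height (world z) of tray below 0.008 m and linear speed of tray below 0.03 m/s and contact force between the fingers and tray below 0.1 N), for 0.2 s.
3. the lid lies flat on the blue mat, handle up, let go (angle between lid's own x axis and vertical below 0.12 rad and horizontal distance between lid_seat and mat below 0.06 m and height (world z) of lid_seat below 0.025 m and linear speed of lid below 0.05 m/s and contact force between the fingers and lid below 0.1 N), for 0.2 s.
At the end, for the whole second after the job is handed in: All three sweet bars are inside the jar; the lid is on it handle up, fully home (plate within 2.5 mm of the rim, centred within 6 mm, level within 0.05 rad); the jar stands upright on the cabinet top; the tray stands level (0.08 rad) on the cabinet top; all at rest (x of bar0 in the frame of jar between -0.058 and 0.058 m and y of bar0 in the frame of jar between -0.058 and 0.058 m and z of bar0 in the frame of jar between -0.005 and 0.09 m and x of bar1 in the frame of jar between -0.058 and 0.058 m and y of bar1 in the frame of jar between -0.058 and 0.058 m and z of bar1 in the frame of jar between -0.005 and 0.09 m and x of bar2 in the frame of jar between -0.058 and 0.058 m and y of bar2 in the frame of jar between -0.058 and 0.058 m and z of bar2 in the frame of jar between -0.005 and 0.09 m and angle between tray's own z axis and vertical below 0.08 rad and height (world z) of tray below 0.008 m and linear speed of tray below 0.03 m/s and x of lid_seat in the frame of jar between -0.006 and 0.006 m and y of lid_seat in the frame of jar between -0.006 and 0.006 m and z of lid_seat in the frame of jar between 0.097 and 0.1025 m and angle between lid's own x axis and vertical below 0.05 rad and angle between jar's own z axis and vertical below 0.05 rad and height (world z) of jar below 0.006 m and linear speed of each of lid, jar below 0.02 m/s); the robot touches nothing.
It fails at once if the jar is moved by more than 40 mm (distance of jar from where it was at the start of the episode above 0.04 m).
It fails at once if the bell, remote, key holder or amber jar is moved by more than 40 mm or tipped (distance of any of bell, remote, keyholder, sweetjar from where it was at the start of the episode above 0.04 m or angle between any of bell, remote, keyholder, sweetjar's own z axis and vertical above 0.4 rad).
It also fails if it takes over 72 s, if anything falls off the work surface, if the arm or the gripper's body presses on something with over 40 N, if the wrist force passes 120 N, or if a joint passes its speed limit or range.

## Working session

There is one attempt and no reset: what is moved stays moved. The work goes in short steps, each a Python script; the robot and the scene stay as the last script left them, time stands still between calls to the robot, and variables do not carry over. Pictures are saved under pics/ and viewed, at most 10 in all, crops included, and the job is handed in when it is done.

```bash
mkdir -p pics; cat > h.py <<'E'
from cell import *
import numpy as np, cv2
from scipy.spatial.transform import Rotation as Rn
def save(n,im): cv2.imwrite('pics/'+n+'.png',cv2.cvtColor(im,cv2.COLOR_RGB2BGR))
def ray(name,uv,z):
    c=camera_info(name);K=np.array(c['intrinsics']);R=np.array(c['R']);t=np.array(c['t'])
    uv=np.atleast_2d(uv).astype(float)
    d=np.c_[uv,np.ones(len(uv))]@np.linalg.inv(K).T@R
    o=-R.T@t
    return o+d*((z-o[2])/d[:,2])[:,None]
def proj(name,X):
    c=camera_info(name);p=np.atleast_2d(X)@np.array(c['R']).T+np.array(c['t'])
    p=p@np.array(c['intrinsics']).T
    return p[:,:2]/p[:,2:]
def quat(R): q=Rn.from_matrix(R).as_quat(); return [q[3],q[0],q[1],q[2]]
E
python3 - <<'E'
from h import *
for n in ('scene','side','wrist'):
    im=snapshot(n); save(n+'0',im); np.save(n+'0.npy',im)
    c=camera_info(n); print(n,{k:np.round(v,3).tolist() for k,v in c.items()})
print(current_ee_pos(),current_eef_rot(),current_time_s())
E
```

```text
scene {'intrinsics': [[410.266, 0.0, 317.84], [0.0, 410.266, 199.596], [0.0, 0.0, 1.0]], 'R': [[0.055, 0.998, -0.011], [0.781, -0.05, -0.623], [-0.622, 0.026, -0.782]], 't': [-0.146, -0.379, 1.65]}
side {'intrinsics': [[377.392, 0.0, 322.08], [0.0, 377.392, 205.204], [0.0, 0.0, 1.0]], 'R': [[-0.937, -0.35, -0.005], [-0.269, 0.729, -0.63], [0.224, -0.589, -0.777]], 't': [0.531, 0.115, 1.006]}
wrist {'intrinsics': [[309.707, 0.0, 323.275], [0.0, 309.707, 197.758], [0.0, 0.0, 1.0]], 'T_tool_cam': [[-0.0, -0.959, -0.282, 0.072], [1.0, -0.0, 0.0, 0.002], [-0.0, -0.282, 0.959, -0.124], [0.0, 0.0, 0.0, 1.0]]}
[5.99597902e-01 7.18229245e-06 2.49638980e-01] [-4.61370609e-04  7.07093956e-01  7.07119303e-01 -4.64523778e-04] 0.15
```

View pics/scene0.png

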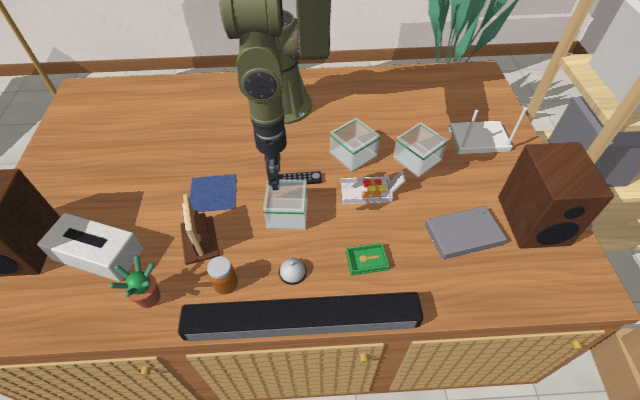

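View pics/side0.png

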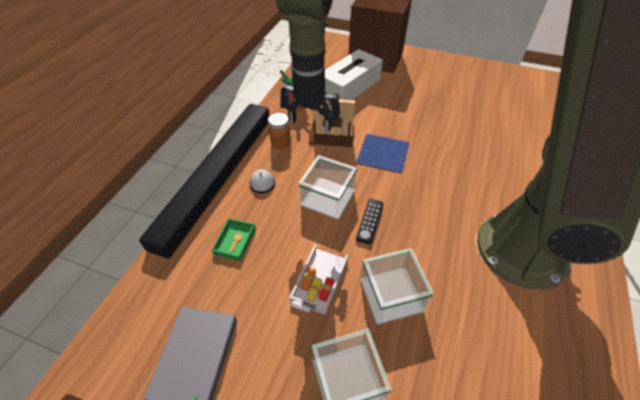

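The scene view shows three jar lookalikes at (286,204), (354,145) and (420,150). Image left is the robot's right, so the jar I want is (286,204). In the same view the tray is at (370,188) with its tab at the right end (397,183), the lid in its rack is at (194,225), and the mat is at (214,193). The side view shows the same jar at (328,187) and the tray at (320,280).

```bash
python3 - <<'E'
from h import *
s=np.load('scene0.npy'); d=np.load('side0.npy')
a=cv2.resize(s[120:270,170:420],None,fx=3.2,fy=3.2,interpolation=cv2.INTER_CUBIC)
save('c1',a)
b=cv2.resize(d[80:330,260:440],None,fx=2.4,fy=2.4,interpolation=cv2.INTER_CUBIC)
w=np.load('wrist0.npy')
b=b[:600]
save('c2',b)
E
```

```text
(no output)
```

View pics/c1.png

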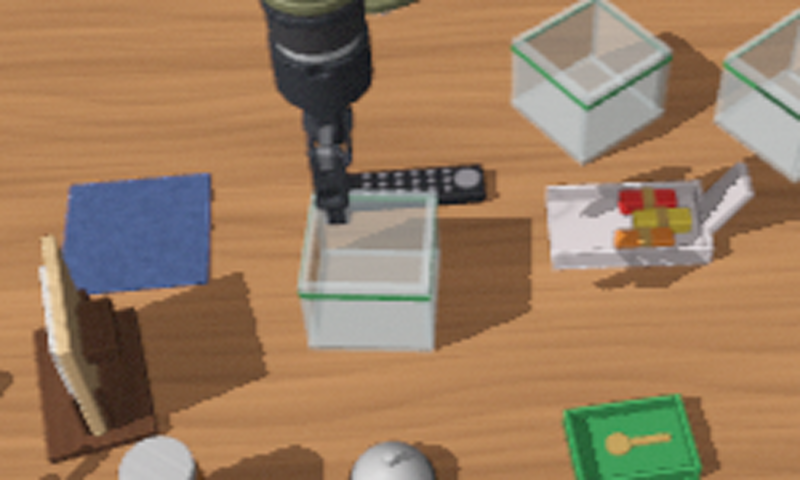

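View pics/c2.png

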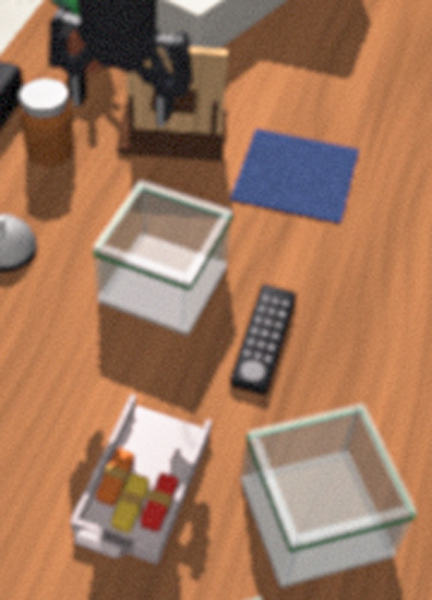

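The close crop confirms the choice. The jar is axis-aligned, with rim corners in the crop at about (312,197), (437,190), (436,290) and (300,290). The tray's lip faces image left (-y) and its tab is at (735,190) on +y. The lid's plug faces -y, and its dark handle at (100,320) faces +y. Next I'll measure numerically.

```bash
cat > fit.py <<'E'
from h import *
def rect(P):
    (c,(w,h),a)=cv2.minAreaRect((P[:,:2]*1000).astype(np.float32)); return np.round(c,1),round(w,1),round(h,1),round(a,1)
E
python3 - <<'E'
from fit import *
s=np.load('scene0.npy'); d=np.load('side0.npy')
S=lambda p:np.array(p)/3.2+[170-.35,120-.35]
D=lambda p:np.array(p)/2.4+[260-.3,80-.3]
def show(n,name,p,z):
    P=ray(name,p,z); print(n,name,(P[:,:2]*1000).round().tolist(),rect(P))
for nm,im in(('scene',s),('side',d)):
    hsv=cv2.cvtColor(im,cv2.COLOR_RGB2HSV)
    m=cv2.inRange(hsv,(105,90,40),(130,255,200))
    n,l,st,c=cv2.connectedComponentsWithStats(m); k=1+st[1:,4].argmax()
    v,u=np.where(l==k); show('mat',nm,np.c_[u,v],.004) if 0 else print('mat',nm,st[k],rect(ray(nm,np.c_[u,v],.004)))
    g=cv2.inRange(hsv,(50,60,40),(90,255,255)); n,l,st,c=cv2.connectedComponentsWithStats(g)
    for k in range(1,n):
        if st[k,4]>15:
            v,u=np.where(l==k);r=rect(ray(nm,np.c_[u,v],.088)); print('green',nm,st[k],r)
show('jar','scene',S([(312,197),(437,190),(436,290),(300,290)]),.1)
show('jar','side',D([(145,183),(97,243),(188,278),(232,212)]),.1)
show('band','scene',S([(300,295),(432,298)]),.088)
show('tray','scene',S([(547,187),(697,182),(712,238),(553,256)]),.026)
show('tray','side',D([(133,399),(210,425),(155,560),(75,523)]),.026)
show('traybot','scene',S([(555,269),(712,262)]),.0)
show('rack','scene',S([(35,335),(135,310),(155,433),(52,458)]),.012)
show('lidtop','scene',S([(41,238),(56,235)]),.146)
show('lidtop','scene',S([(92,432),(105,428)]),.012)
show('lidtop','side',D([(128,58),(228,48)]),.146)
for n,k in(('lidtop',0),):pass
E
```

```text
mat scene [ 190  175   45   37 1444] (array([ 444.2, -230.1]), 147.6, 144.2, 3.5)
green scene [429   0  20  49 574] (array([-436.2,  719.3]), 90.7, 438.2, 75.7)
green scene [ 450    0   36   62 1168] (array([-396.9,  805.2]), 150.1, 573.2, 64.3)
green scene [480   0  27  29 243] (array([-510.4,  973.5]), 62.7, 318.8, 50.4)
green scene [473   0  45  53 463] (array([-400.7,  973.4]), 55.3, 547.0, 54.8)
green scene [330 134  50  21  82] (array([335.9, 247.9]), 168.0, 86.9, 79.3)
green scene [397 140  50  20  72] (array([374.9, 473.7]), 164.1, 84.7, 82.8)
green scene [264 212  40   2  77] (array([605.2,  12.2]), 114.9, 3.7, 86.4)
green scene [346 243  43  32 961] (array([773.8, 236.7]), 84.0, 104.7, 5.7)
green scene [110 256  44  40 762] (array([ 785.3, -388.2]), 115.6, 104.3, 2.6)
mat side [ 357  135   51   37 1282] (array([ 440.1, -228.7]), 141.2, 140.8, 3.0)
green side [281  71  13  15  76] (array([ 853.1, -395.6]), 37.1, 94.5, 67.0)
green side [ 213  219   42   42 1001] (array([690.6, 285.9]), 76.7, 107.2, 5.9)
jar scene [[490.0, -37.0], [489.0, 84.0], [610.0, 78.0], [602.0, -45.0]] 
[... 274 characters left out ...]
[430.0, 355.0], [506.0, 358.0], [519.0, 196.0]] (array([474.9, 278.1]), 161.8, 92.0, 88.8)
tray side [[512.0, 200.0], [423.0, 202.0], [426.0, 363.0], [513.0, 355.0]] (array([468.8, 281.5]), 161.4, 88.5, 89.0)
traybot scene [[516.0, 200.0], [517.0, 360.0]] (array([516.3, 279.8]), 160.4, 0.0, -90.4)
rack scene [[574.0, -313.0], [550.0, -219.0], [692.0, -186.0], [712.0, -277.0]] (array([ 632.4, -248.1]), 145.9, 97.2, 14.4)
lidtop scene [[564.0, -273.0], [562.0, -260.0]] (array([ 562.8, -266.6]), 13.3, 0.0, 101.6)
lidtop scene [[687.0, -244.0], [684.0, -233.0]] (array([ 685.4, -238.3]), 12.0, 0.0, 107.2)
lidtop side [[676.0, -212.0], [561.0, -277.0]] (array([ 618.4, -244.1]), 131.7, 0.0, -150.5)
```

Two views agree on the main poses, and the sizes match the ones given:
- **Jar:** about (0.544, 0.016), yaw -5°.
- **Tray:** about (0.472, 0.280), lip towards -y.
- **Mat:** (0.444, -0.230).
- **Rack:** (0.632, -0.248), handle facing a heading of about 104°.

I'll check reachability for the tray phase, then move to the pre-grasp pose.

```bash
cat >> h.py <<'E'
def wproj(X,pos,q):
    c=camera_info('wrist');T=np.array(c['T_tool_cam']);K=np.array(c['intrinsics'])
    R=Rn.from_quat([q[1],q[2],q[3],q[0]]).as_matrix()
    p=(np.atleast_2d(X)-pos)@R; p=(p-T[:3,3])@T[:3,:3]
    th=np.arctan2(np.hypot(p[:,0],p[:,1]),p[:,2]); ph=np.arctan2(p[:,1],p[:,0])
    return np.c_[K[0,2]+K[0,0]*th*np.cos(ph),K[1,2]+K[1,1]*th*np.sin(ph)]
def wray(uv,z,pos,q):
    c=camera_info('wrist');T=np.array(c['T_tool_cam']);K=np.array(c['intrinsics'])
    R=Rn.from_quat([q[1],q[2],q[3],q[0]]).as_matrix()
    d=(np.atleast_2d(uv)-K[:2,2])/K[0,0]; r=np.hypot(d[:,0],d[:,1])
    v=np.c_[d*(np.sin(r)/np.maximum(r,1e-9))[:,None],np.cos(r)]@T[:3,:3].T@R.T
    o=pos+R@T[:3,3]; return o+v*((z-o[2])/v[:,2])[:,None]
# tray pose -> tool pose
G=np.array([-.103,0,.0613])
Rg=np.c_[[0,1,0],[.866,0,.5],[.5,0,-.866]]   # tool axes in tray frame
Rg[:,0]=np.cross(Rg[:,1],Rg[:,2])
def tray_tool(org,yaw,tip=0):
    R=(Rn.from_euler('z',yaw,degrees=True)*Rn.from_euler('y',tip,degrees=True)).as_matrix()
    return np.array(org)+R@G, quat(R@Rg), R
LIP=np.array([.08,0,.006])
def lip_tool(lip,yaw,tip):
    R=(Rn.from_euler('z',yaw,degrees=True)*Rn.from_euler('y',tip,degrees=True)).as_matrix()
    return tray_tool(np.array(lip)-R@LIP,yaw,tip)
TR=np.array([.472,.2795,0]); JC=np.array([.544,.016]); JY=-5.2
LP=np.array([*(JC+Rn.from_euler('z',JY,degrees=True).apply([0,.027,0])[:2]),.120])
E
python3 - <<'E'
from h import *
print('jar3',(ray('scene',[(420,127),(447,140),(420,157),(396,142)],.1)).round(3).tolist())
p,q,R=tray_tool(TR,-90); up=-R@Rg[:,2]
for n,(a,b) in dict(pre=(p+.1*up,q),g=(p,q),lift=(p+[0,0,.15],q)).items(): print(n,a.round(3),inverse_kinematics(a,b))
for t in (0,15,30,45,55,60,65):
    a,b,_=lip_tool(LP,JY-90,t); print(t,a.round(3),inverse_kinematics(a,b))
move_gripper(.06); goto(p+.1*up,q)
pos,qq=current_ee_pos(),current_eef_rot(); im=snapshot('wrist')
P=[[-.113,.022,.079],[-.113,-.022,.079],[.08,.046,.026],[.08,-.046,.026]]
uv=wproj(np.array(P)@R.T+TR,pos,qq); print(uv.round(1))
for u,v in uv: cv2.circle(im,(int(round(u)),int(round(v))),3,(255,0,255),1)
save('w1',im)
E
```

```text
jar3 [[0.276, 0.484, 0.1], [0.346, 0.56, 0.1], [0.419, 0.454, 0.1], [0.344, 0.389, 0.1]]
pre [0.472 0.432 0.148] [ 0.89477465  0.80165818  0.3894536   1.58176641 -0.31819659 -2.17791328]
g [0.472 0.382 0.061] [ 0.85106954  0.78475479  0.15263281  1.34828802 -0.33587656 -2.22012078]
lift [0.472 0.382 0.211] [ 0.85106954  0.68451759  0.32455766  1.62045007 -0.33587656 -2.22012078]
0 [0.563 0.225 0.175] [ 0.58278973  0.63486661  0.16250543  1.4441145  -0.4015176  -2.39702091]
15 [0.561 0.205 0.221] [ 0.46480883  0.43411342  0.03120029  1.30828341 -0.22171567 -2.57037276]
30 [0.558 0.173 0.259] [ 3.00789373e-01  2.80971025e-01 -7.02478329e-02  1.21958232e+00
 -1.17408713e-05 -2.75004616e+00]
45 [0.555 0.133 0.289] [ 0.09549477  0.19669665 -0.13652938  1.18799547  0.25715565 -2.94892989]
55 [0.552 0.102 0.302] [-0.05358713  0.1892459  -0.15776399  1.20646009  0.43599756 -3.10058445]
60 [0.55  0.086 0.306] [-0.12793985  0.20179302 -0.16067028  1.22979162  0.52318707  3.09866465]
65 [0.549 0.07  0.309] [-0.20032111  0.22549455 -0.15811474  1.26360003  0.60666025  3.00810175]
[[322.8 186.5]
 [322.9 245.5]
 [443.  137.2]
 [436.7 211.8]]
```

View pics/w1.png

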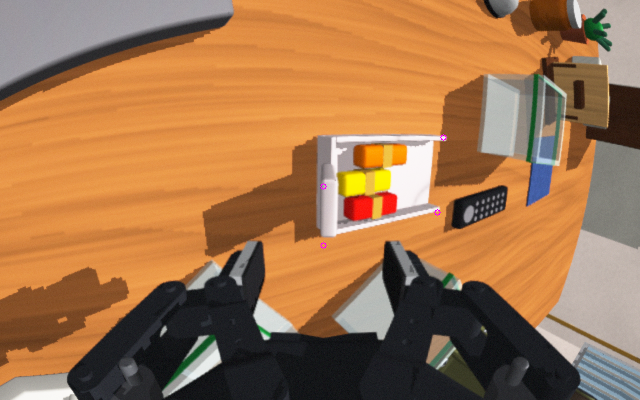

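In the wrist view the lip corners match the prediction at (443,137) and (437,212). The tab end shows at about (328,237) where I predicted (323,245), so the tray is probably yawed a little. I'll take one close crop to check.

```bash
python3 - <<'E'
from h import *
pos,qq=current_ee_pos(),current_eef_rot(); im=snapshot('wrist')
for (org,yaw) in (((.472,.2795,0),-90),((.475,.2795,0),-88)):
    R=tray_tool(org,yaw)[2]
    P=np.array([[-.113,.022,.079],[-.113,-.022,.079],[-.078,.022,.018],[-.078,-.022,.018],[-.08,.046,.026],[-.08,-.046,.026],[.08,.046,.026],[.08,-.046,.026],[.08,.046,0],[.08,-.046,0]])
    print(((wproj(P@R.T+np.array(org),pos,qq)-[290,110])*4.5).round(0).tolist())
save('w2',cv2.resize(im[110:240,290:460],None,fx=4.5,fy=4.5,interpolation=cv2.INTER_CUBIC))
E
```

```text
[[147.0, 344.0], [148.0, 610.0], [147.0, 257.0], [147.0, 466.0], [159.0, 142.0], [158.0, 587.0], [688.0, 122.0], [660.0, 458.0], [615.0, 112.0], [592.0, 433.0]]
[[143.0, 351.0], [152.0, 614.0], [144.0, 257.0], [151.0, 464.0], [152.0, 142.0], [165.0, 584.0], [686.0, 101.0], [666.0, 437.0], [612.0, 92.0], [598.0, 413.0]]
```

View pics/w2.png

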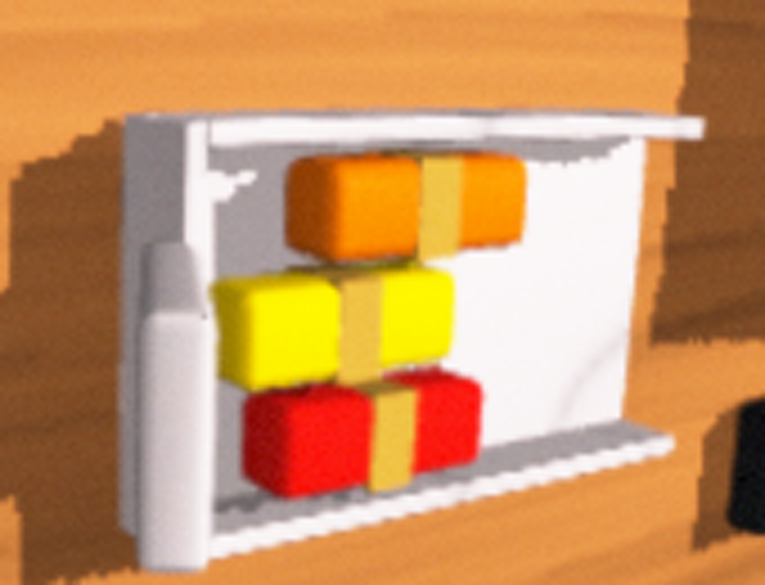

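The crop shows the tab end face centred at (176,440), against a predicted (148,477). The whole tray therefore sits about +4.5 mm in x and -5 mm in y, with yaw near -91°. I'll correct for that, grasp and lift.

```bash
sed -i 's/^TR=.*; JC/TR=np.array([.476,.275,0]); TY=-91; JC/' h.py; python3 - <<'E'
from h import *
p,q,R=tray_tool(TR,TY); up=-R@Rg[:,2]
line_to(p+.1*up,rotation=q); print(line_to(p,.12,max_force=15))
print(current_ee_pos()-p, current_contact_force())
move_gripper(0,100); print(current_opening(),current_gripper_force(),current_contact_force())
line_to(p+[0,0,.15],.12); print(current_contact_force(),current_moment(),current_opening())
a,b,_=lip_tool(LP+[0,0,.02],JY-90,0); line_to(a,.15,rotation=b)
print(current_time_s(),current_contact_force(),current_q())
save('s1',cv2.resize(np.hstack([snapshot('scene')[100:280,200:440],snapshot('side')[120:300,240:400]]),None,fx=2,fy=2))
E
```

```text
False
[0.0003652  0.00065783 0.00066801] [1.26477147 0.06360618 1.10172801]
0.010828697060536633 97.95882940292358 [0.31123305 0.35326903 4.65173076]
[-0.80078138 -0.01603145 -3.80009958] [ 1.07950099 -0.05911706 -0.03139836] 0.01073584308634994
8.2167 [-0.30669248 -0.54340576 -2.37791982] [ 0.58402731  0.62356707  0.18985115  1.48269883 -0.40105257 -2.39692095]
```

View pics/s1.png

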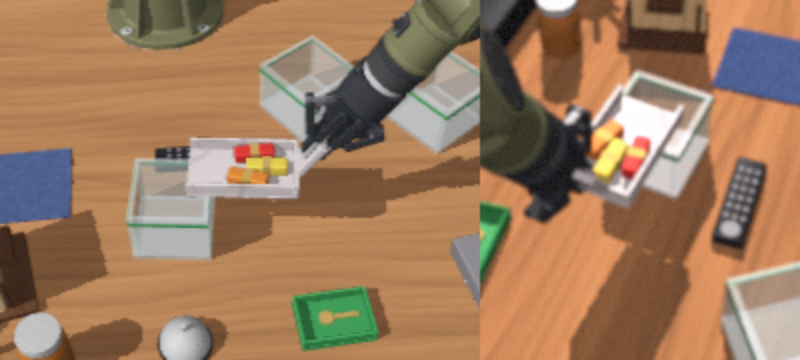

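The tray is held level with all three bars in it, and the lip (at about (188,165) in the scene half) is over the jar. Tipping now, pivoting about the lip.

```bash
sed -i 's/JC=np.array(\[.544,.016\])/JC=np.array([.545,.018])/' h.py; python3 - <<'E'
from h import *
for t in (0,10,20,30,40,48,54):
    a,b,_=lip_tool(LP,JY-90,t); line_to(a,.12,rotation=b)
dwell(.5)
print(current_time_s(),current_contact_force(),current_q())
save('s2',cv2.resize(np.hstack([snapshot('scene')[100:280,200:440],snapshot('side')[120:300,240:400]]),None,fx=2,fy=2))
E
```

```text
11.525 [-0.13912444 -0.39620401 -2.24157436] [-0.03419261  0.18933403 -0.15488408  1.20160453  0.41802689 -3.0802839 ]
```

View pics/s2.png

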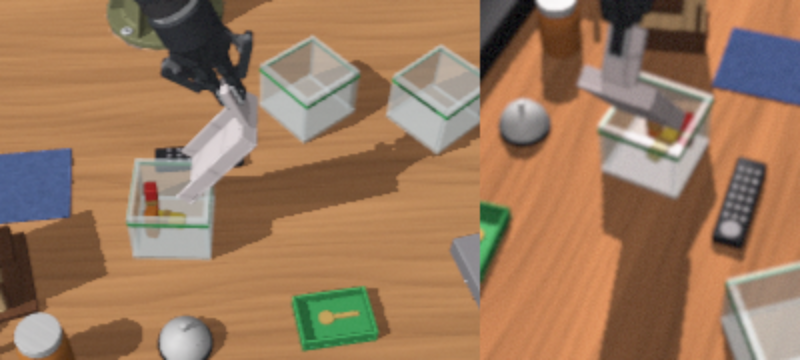

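The tray is empty: red, orange and yellow are in the jar at about (150,190), (150,210) and (172,215). I'll take the tray back to its spot.

```bash
python3 - <<'E'
from h import *
for t in (54,40,27,13,0):
    a,b,_=lip_tool(LP+[0,0,.04],JY-90,t); line_to(a,.2,rotation=b)
p,q,R=tray_tool(TR,TY); up=-R@Rg[:,2]
line_to(p+[0,0,.14],.2,rotation=q)
line_to(p+[0,0,.012],.12)
print(line_to(p+[0,0,-.003],.03,max_force=3),current_ee_pos()-p,current_contact_force())
move_gripper(.05); dwell(.3); print(current_contact_force())
line_to(p+.1*up,.2); print(current_time_s())
# go see lid from +y side, above
save('s3',cv2.resize(np.hstack([snapshot('scene')[100:280,160:440],snapshot('side')[120:340,260:400][:180]]),None,fx=1.9,fy=1.9))
E
```

```text
True [0.00021654 0.00034642 0.00058285] [-0.24914918  1.50758561  3.78408611]
[-0.21651324 -0.26740232 -1.08452955]
17.5833
```

View pics/s3.png

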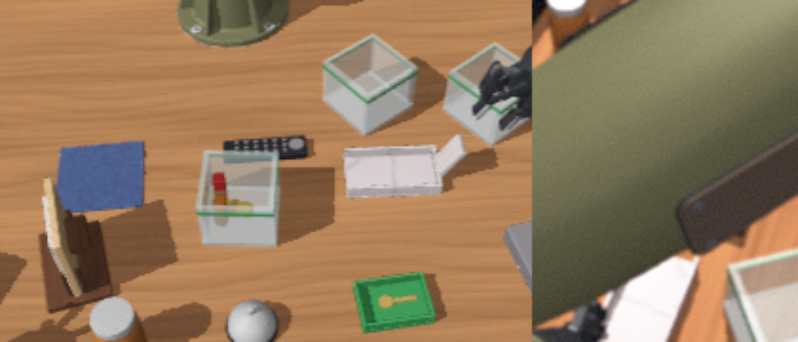

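The tray is back, empty and level, and the bars are in the jar; the lid and rack sit at the left. Next I'll check reachability for a 45° pitched grasp across the handle's 60 mm width, and for laying the lid on the mat.

```bash
cat >> h.py <<'E'
C=np.sqrt(.5)
KN=np.array([.032,0,.069])
def lid_tool(org,Rl,s=1,al=45,k=KN):
    a=np.radians(al); z=np.array([-np.sin(a),0,-np.cos(a)]); y=np.array([0,s,0]); 
    Rt=np.c_[np.cross(y,z),y,z]
    return np.array(org)+Rl@k, quat(Rl@Rt), Rl@Rt
def lid_R(h,pitch):  # h heading of lid x when upright; pitch 0 upright .. 90 flat handle up
    return (Rn.from_euler('z',h,degrees=True)*Rn.from_euler('y',-pitch,degrees=True)).as_matrix()
MAT=np.array([.443,-.229,.004])
E
python3 - <<'E'
from h import *
L=np.array([.632,-.248,.012])
f=lambda r:'None' if r is None else np.round(r,2).tolist()
for al in (35,45,55):
  for s in (1,-1):
    p,q,Rt=lid_tool(L,lid_R(104,0),s,al)
    print('pick',al,s,f(inverse_kinematics(p,q)),f(inverse_kinematics(p-.13*Rt[:,2],q)),f(inverse_kinematics(p+[0,0,.16],q)))
    for h in (60,90,104,135,180):
      R=lid_R(h,90); seat=np.array([-.006,0,.067]); org=MAT+[0,0,.008]-R@seat
      p,q,_=lid_tool(org,R,s,al); print('  place',h,f(inverse_kinematics(p,q)))
E
```

```text
pick 35 1 [-0.07, 0.43, -0.46, 0.47, -0.58, -1.95] [0.05, 0.29, -0.36, 0.78, -0.6, -1.8] [-0.07, 0.27, -0.27, 0.82, -0.58, -1.95]
  place 60 [-0.96, 0.69, -0.35, 1.07, 0.83, -2.26]
  place 90 [-0.83, 0.9, 0.04, 1.52, 0.58, -2.66]
  place 104 [-0.76, 0.98, 0.19, 1.66, 0.46, -2.79]
  place 135 [-0.58, 1.1, 0.42, 1.85, 0.17, -3.02]
  place 180 [-0.32, 1.07, 0.37, 1.81, -0.26, 2.96]
pick 35 -1 [-0.07, 0.43, -0.46, 0.47, -0.58, 1.19] [0.05, 0.29, -0.36, 0.78, -0.6, 1.34] [-0.07, 0.27, -0.27, 0.82, -0.58, 1.19]
  place 60 [-0.96, 0.69, -0.35, 1.07, 0.83, 0.88]
  place 90 [-0.83, 0.9, 0.04, 1.52, 0.58, 0.48]
  place 104 [-0.76, 0.98, 0.19, 1.66, 0.46, 0.35]
  place 135 [-0.58, 1.1, 0.42, 1.85, 0.17, 0.12]
  place 180 [-0.32, 1.07, 0.37, 1.81, -0.26, -0.19]
pick 45 1 [-0.01, 0.45, -0.52, 0.36, -0.75, -1.92] [0.16, 0.34, -0.43, 0.72, -0.78, -1.7] [-0.01, 0.27, -0.36, 0.7, -0.75, -1.92]
  place 60 [-0.9, 0.57, -0.43, 0.93, 0.72, -2.09]
  place 90 [-0.79, 0.77, -0.08, 1.34, 0.52, -2.54]
  place 104 [-0.73, 0.84, 0.05, 1.47, 0.41, -2.69]
  place 135 [-0.57, 0.94, 0.24, 1.64, 0.15, -2.99]
  place
[... 477 characters left out ...]
 0.42, -0.46, 0.69, -0.96, -1.57] [0.05, 0.29, -0.44, 0.58, -0.93, -1.89]
  place 60 [-0.83, 0.46, -0.49, 0.83, 0.58, -1.94]
  place 90 [-0.75, 0.64, -0.2, 1.17, 0.43, -2.42]
  place 104 [-0.69, 0.7, -0.1, 1.29, 0.35, -2.6]
  place 135 [-0.56, 0.79, 0.06, 1.44, 0.13, -2.95]
  place 180 [-0.35, 0.77, 0.02, 1.41, -0.2, 2.85]
pick 55 -1 [0.05, 0.51, -0.57, 0.23, -0.93, 1.25] [0.25, 0.42, -0.46, 0.69, -0.96, 1.57] [0.05, 0.29, -0.44, 0.58, -0.93, 1.25]
  place 60 [-0.83, 0.46, -0.49, 0.83, 0.58, 1.2]
  place 90 [-0.75, 0.64, -0.2, 1.17, 0.43, 0.72]
  place 104 [-0.69, 0.7, -0.1, 1.29, 0.35, 0.54]
  place 135 [-0.56, 0.79, 0.06, 1.44, 0.13, 0.19]
  place 180 [-0.35, 0.77, 0.02, 1.41, -0.2, -0.29]
```

Everything is reachable. I'll go to the lid pre-grasp and look at it with the wrist camera.

```bash
python3 - <<'E'
from h import *
line_to(current_ee_pos()+[0,-.02,.16],.25)
L=np.array([.632,-.248,.012]); p,q,Rt=lid_tool(L,lid_R(104,0))
goto(p-.13*Rt[:,2]+[0,0,.06],q)
pos,qq=current_ee_pos(),current_eef_rot(); im=snapshot('wrist'); np.save('wl.npy',im); np.save('wl_pose.npy',np.r_[pos,qq])
np.save('scene1.npy',snapshot('scene'));np.save('side1.npy',snapshot('side'))
R=lid_R(104,0)
P=np.array([[.006,-.067,.134],[.006,.067,.134],[-.006,-.067,.134],[-.006,.067,.134],[.038,-.03,.077],[.038,.03,.077],[.038,-.03,.057],[.038,.03,.057],[.05,-.075,0],[.05,.075,0]])
uv=wproj(P@R.T+L,pos,qq); print(uv.round(1).tolist(),current_time_s())
x0,y0,x1,y1=[int(v) for v in (max(0,uv[:,0].min()-40),max(0,uv[:,1].min()-40),min(640,uv[:,0].max()+40),min(400,uv[:,1].max()+40))]
k=min(800/(x1-x0),600/(y1-y0)); print(x0,y0,k)
c=cv2.resize(im[y0:y1,x0:x1],None,fx=k,fy=k,interpolation=cv2.INTER_CUBIC)
for u,v in uv: cv2.circle(c,(int((u-x0)*k),int((v-y0)*k)),3,(255,0,255),1)
save('w3',c[:600,:800])
E
```

```text
[[251.8, 166.8], [400.8, 167.0], [253.5, 156.1], [399.1, 156.2], [296.0, 225.5], [356.2, 225.5], [297.5, 233.1], [354.4, 233.1], [264.2, 259.2], [386.9, 259.2]] 20.6167
211 116 3.278688524590164
```

View pics/w3.png

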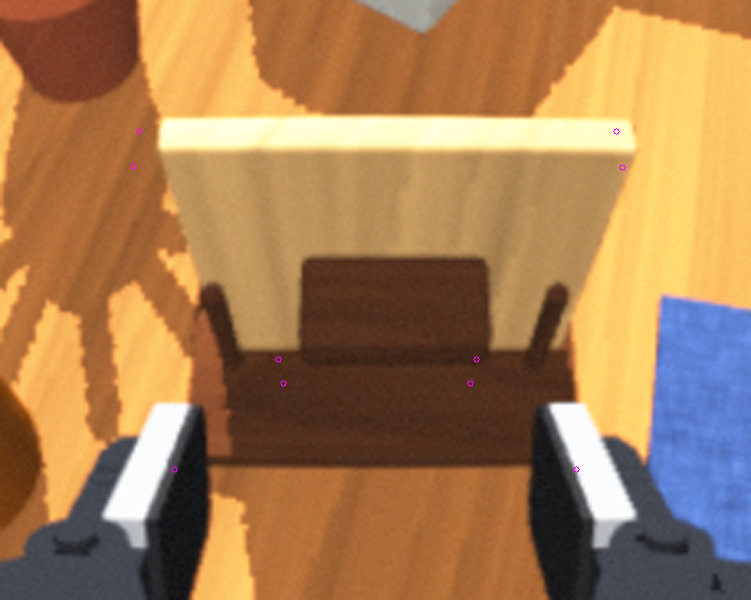

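The lid front top edge runs (163,150)–(634,150) in the crop, against a predicted (133,167)–(622,167). The handle front top edge runs (300,348)–(490,348). I'll solve the pose from these measured corners.

```bash
python3 - <<'E'
from h import *
from scipy.optimize import least_squares
k=3.27869; o=np.array([211,116])
P=np.array([[.006,-.067,.134],[.006,.067,.134],[-.006,-.067,.134],[-.006,.067,.134],[.038,-.03,.077],[.038,.03,.077],[.006,-.03,.077],[.006,.03,.077]])
uv=np.array([(163,150),(634,150),(161,118),(629,118),(300,348),(490,348),(303,258),(486,258)])/k+o-.35
d=np.load('wl_pose.npy')
def res(a):
    R=lid_R(a[2],a[3]); return (wproj(P@R.T+[a[0],a[1],.012],d[:3],d[3:])-uv).ravel()
r=least_squares(res,[.632,-.248,104,0]); print(r.x,np.round(r.fun,1))
# jar & mat from scene/side (now)
for nm in('scene1','side1'):
    im=np.load(nm+'.npy'); hsv=cv2.cvtColor(im,cv2.COLOR_RGB2HSV)
    g=cv2.inRange(hsv,(50,60,40),(90,255,255)); n,l,st,c=cv2.connectedComponentsWithStats(g)
    print(nm,[s.tolist() for s in st[1:] if s[4]>15])
L=np.r_[r.x[:2],.012]; pt=np.vstack([P[:4],P[4:6]])@lid_R(r.x[2],r.x[3]).T+L
print(proj('scene',pt).round(1).tolist())
E
```

```text
[  0.62703317  -0.24936146 104.17395248   2.49524799] [-2.3  0.   1.3  0.  -0.1 -0.4  0.9 -0.3 -0.9 -0.   1.3 -0.2 -0.8  0.1
  0.6 -0. ]
scene1 [[429, 0, 20, 48, 576], [450, 0, 36, 62, 1170], [480, 0, 27, 29, 241], [473, 0, 45, 53, 459], [330, 134, 50, 21, 83], [397, 140, 50, 20, 73], [264, 212, 40, 2, 76], [346, 243, 43, 32, 961], [110, 256, 44, 40, 756]]
side1 [[281, 71, 7, 13, 36], [213, 219, 42, 42, 1006]]
[[190.5, 230.1], [185.2, 193.3], [186.0, 231.3], [181.0, 194.4], [206.1, 227.8], [203.4, 211.8]]
```

The fit is consistent to about 1–2 px: lid at (0.627, -0.249), heading 104.2°, leaning 2.5°. Grasping, with force guards.

```bash
cat >> h.py <<'E'
LO=np.array([.627,-.249,.012]); LR=lid_R(104.2,2.5); KG=np.array([.034,0,.071])
E
python3 - <<'E'
from h import *
p,q,Rt=lid_tool(LO,LR,k=KG)
move_gripper(.072); line_to(p-.08*Rt[:,2],.2,rotation=q)
f0=current_contact_force()
print(line_to(p,.06,max_force=6),((current_ee_pos()-p)*1000).round(1),(current_contact_force()-f0).round(2))
move_gripper(0,100); print(current_opening(),current_gripper_force(),(current_contact_force()-f0).round(2))
line_to(p+[0,0,.03],.08); print((current_contact_force()-f0).round(2),(current_moment()).round(3))
line_to(p+[0,0,.14],.15); print((current_contact_force()-f0).round(2),current_opening(),current_time_s())
E
```

```text
False [0.3 0.2 0.4] [-0.36 -0.28 -0.26]
0.0571538118174752 104.88693594932556 [-5.2   4.95  5.44]
[-0.79  0.14 -2.4 ] [1.292 0.248 0.11 ]
[-1.25 -0.69 -3.83] 0.05747240087365174 24.775
```

Grasped: the opening is 57 mm on a 60 mm block, and the weight is on the wrist. Now I'll turn it flat over the mat and set it down.

```bash
python3 - <<'E'
from h import *
K0=LO+LR@KG
H=90
def pose(pk,h,pt):
    R=lid_R(h,pt); p,q,_=lid_tool([0,0,0],R,k=KG); return pk,q
R=lid_R(H,90); org=MAT+[0,0,.008]-R@np.array([-.006,0,.067]); pf=org+R@KG
print('final knob',pf)
a=K0+[0,0,.14]; b=pf+[0,0,.16]
for s in (.25,.5,.75,1):
    p,q=pose(a+(b-a)*s,104.2+(H-104.2)*s,2.5+87.5*s); line_to(p,.12,rotation=q)
print(current_time_s(),current_ee_pos(),current_contact_force())
np.save('sc2.npy',snapshot('scene')); np.save('si2.npy',snapshot('side'))
line_to(pf+[0,0,.015],.12)
f0=current_contact_force()
print(line_to(pf-[0,0,.006],.03,max_force=5),((current_ee_pos()-pf)*1000).round(1),(current_contact_force()-f0).round(2),current_time_s())
E
```

```text
final knob [ 0.443 -0.233  0.052]
26.9083 [ 0.44414089 -0.23259503  0.21188632] [-0.1806049  -0.67880984 -2.02705077]
True [0.3 0.1 5.3] [-0.84 -0.63  6.06] 28.8083
```

```bash
python3 - <<'E'
from h import *
q=current_eef_rot(); Rt=Rn.from_quat([q[1],q[2],q[3],q[0]]).as_matrix()
move_gripper(.078); dwell(.2)
line_to(current_ee_pos()-.06*Rt[:,2],.15)
# tool down above the lid, closing along world y (lid z), camera side variants
f=lambda r:'None' if r is None else np.round(r,2).tolist()
for yaw in (90,-90,0,180):
    qd=quat((Rn.from_euler('z',yaw,degrees=True)*Rn.from_euler('x',180,degrees=True)).as_matrix())
    qj=quat((Rn.from_euler('z',yaw+JY,degrees=True)*Rn.from_euler('x',180,degrees=True)).as_matrix())
    print(yaw,f(inverse_kinematics([.443,-.23,.25],qd)),f(inverse_kinematics([.443,-.23,.048],qd)),f(inverse_kinematics([.545,.018,.13],qj)),f(inverse_kinematics([.545,-.04,.3],qj)))
print(f(current_q()),current_time_s())
E
```

```text
90 [-0.48, 0.12, -0.29, 1.16, 0.0, 1.09] [-0.48, 0.31, -0.56, 0.7, 0.0, 1.09] [0.03, 0.29, -0.36, 0.92, 0.0, 1.69] [-0.07, 0.2, -0.09, 1.29, 0.0, 1.59]
-90 [-0.48, 0.12, -0.29, 1.16, 0.0, -2.05] [-0.48, 0.31, -0.56, 0.7, 0.0, -2.05] [0.03, 0.29, -0.36, 0.92, 0.0, -1.45] [-0.07, 0.2, -0.09, 1.29, 0.0, -1.55]
0 [-0.48, 0.12, -0.29, 1.16, 0.0, 2.66] [-0.48, 0.31, -0.56, 0.7, 0.0, 2.66] [0.03, 0.29, -0.36, 0.92, 0.0, -3.02] [-0.07, 0.2, -0.09, 1.29, 0.0, -3.12]
180 [-0.48, 0.12, -0.29, 1.16, 0.0, -0.48] [-0.48, 0.31, -0.56, 0.7, 0.0, -0.48] [0.03, 0.29, -0.36, 0.92, 0.0, 0.12] [-0.07, 0.2, -0.09, 1.29, 0.0, 0.02]
[-0.84, 0.77, 0.05, 1.49, 0.49, -2.58] 29.9
```

The lid is released on the mat. Now I'll take precise jar and lid measurements with the wrist camera: two diagonal views of the jar's green band and one of the lid's handle, all processed numerically.

```bash
cat >> h.py <<'E'
def down(yaw): return quat((Rn.from_euler('z',yaw,degrees=True)*Rn.from_euler('x',180,degrees=True)).as_matrix())
def shot(n):
    p,q=current_ee_pos(),current_eef_rot(); im=snapshot('wrist'); np.savez(n,im=im,p=p,q=q)
E
python3 - <<'E'
from h import *
line_to(current_ee_pos()+[0,0,.12],.25)
goto([.42,-.215,.25],down(90)); dwell(.2); shot('A')
goto([.74,.19,.22],down(180)); dwell(.2); shot('B')
goto([.443,-.23,.2],down(180)); dwell(.2); shot('Cc')
print(current_time_s())
E
cat > band.py <<'E'
from h import *
for n in 'AB':
    d=np.load(n+'.npz'); hsv=cv2.cvtColor(d['im'],cv2.COLOR_RGB2HSV)
    g=cv2.inRange(hsv,(45,60,30),(95,255,255)); v,u=np.where(g>0)
    P=wray(np.c_[u,v],.088,d['p'],d['q'])
    X=(P[:,:2]-JC)@Rn.from_euler('z',JY,degrees=True).as_matrix()[:2,:2]*1000
    k=(abs(X)<85).all(1); X=X[k]; print(n,len(X))
    # per face
    for ax,sg in ((0,-1),(0,1),(1,-1),(1,1)):
        m=(abs(X[:,1-ax])<48)&(abs(X[:,ax]*sg-60)<14)
        if m.sum()>15:
            a,b=np.polyfit(X[m,1-ax],X[m,ax],1); r=X[m,ax]-a*X[m,1-ax]-b
            print('  face','xy'[ax],sg,m.sum(),'off',round(b,2),'slope deg',round(np.degrees(np.arctan(a)),2),'std',r.std().round(2))
E
python3 band.py
python3 - <<'E'
from h import *
d=np.load('Cc.npz'); hsv=cv2.cvtColor(d['im'],cv2.COLOR_RGB2HSV)
u=wproj(MAT+[0,0,.052],d['p'],d['q'])[0]; print('pred',u)
x,y=np.round(u).astype(int); print(hsv[y,x], hsv[y-50:y+51:10,x].tolist(), hsv[y,x-80:x+81:16].tolist())
E
```

```text
38.0917
A 471
  face y -1 356 off -65.26 slope deg 0.0 std 1.24
B 659
  face x 1 200 off 63.14 slope deg 0.07 std 0.71
  face y -1 176 off -64.12 slope deg -0.02 std 1.67
  face y 1 143 off 56.65 slope deg -0.04 std 1.19
pred [324.00377196 187.43009963]
[ 11 193 102] [[24, 105, 252], [21, 118, 243], [10, 175, 73], [11, 176, 107], [9, 175, 111], [11, 193, 102], [11, 173, 106], [10, 184, 115], [10, 171, 118], [26, 88, 254], [25, 100, 253]] [[14, 181, 222], [24, 98, 253], [24, 99, 253], [24, 97, 253], [24, 103, 252], [11, 193, 102], [17, 138, 185], [18, 137, 183], [25, 95, 253], [24, 102, 252], [13, 181, 194]]
```

```bash
python3 - <<'E'
from h import *
from fit import rect
d=np.load('A.npz'); hsv=cv2.cvtColor(d['im'],cv2.COLOR_RGB2HSV)
for lo in (60,35,20):
    g=cv2.inRange(hsv,(40,lo,30),(95,255,255)); v,u=np.where(g>0)
    X=(wray(np.c_[u,v],.088,d['p'],d['q'])[:,:2]-JC)@Rn.from_euler('z',JY,degrees=True).as_matrix()[:2,:2]*1000
    for sg in (-1,1):
        m=(abs(X[:,1])<45)&(X[:,0]*sg>45)&(X[:,0]*sg<75); print(lo,sg,m.sum(),np.histogram(X[m,0],bins=6) if m.sum() else '')
uvc=wproj(np.r_[JC+Rn.from_euler('z',JY,degrees=True).apply([-.06,0,0])[:2],.088],d['p'],d['q'])[0]; print(uvc)
d=np.load('Cc.npz'); hsv=cv2.cvtColor(d['im'],cv2.COLOR_RGB2HSV)
def big(m,seed):
    n,l,st,c=cv2.connectedComponentsWithStats(m); k=l[int(seed[1]),int(seed[0])]; v,u=np.where(l==k); return np.c_[u,v],st[k]
m=cv2.inRange(hsv,(6,120,88),(15,225,135)); m=cv2.morphologyEx(m,cv2.MORPH_OPEN,np.ones((3,3)))
uv,st=big(m,(324,187)); print('handle top',st,rect(wray(uv,.056,d['p'],d['q'])))
u2,v2=np.where(m.T>0)[0],np.where(m.T>0)[1]
m=cv2.inRange(hsv,(19,50,225),(30,150,255)); 
uv,st=big(m,(260,187)); print('plate',st,rect(wray(uv,.024,d['p'],d['q'])))
E
```

```text
60 -1 0 
60 1 10 (array([3, 0, 0, 0, 0, 7]), array([60.6602877 , 61.09698035, 61.53367301, 61.97036566, 62.40705831,
       62.84375097, 63.28044362]))
35 -1 0 
35 1 53 (array([14, 10,  4, 13,  2, 10]), array([60.65618901, 61.30516435, 61.9541397 , 62.60311504, 63.25209039,
       63.90106573, 64.55004108]))
20 -1 0 
20 1 58 (array([14, 10,  4, 13,  2, 15]), array([60.65618901, 61.30516435, 61.9541397 , 62.60311504, 63.25209039,
       63.90106573, 64.55004108]))
[390.54954428 -52.37531496]
handle top [ 314  158   19   62 1124] (array([ 444.7, -229.9]), 56.7, 16.1, 0.5)
plate [  256   115   136   128 13219] (array([ 445. , -229.5]), 132.7, 132.7, 0.3)
```

The lid is flat on the mat at (0.445, -0.230), with yaw under 0.5°. I'll take one more view of the jar's -x face to settle its x.

```bash
python3 - <<'E'
from h import *
goto([.40,-.06,.23],down(90)); dwell(.2); shot('D')
goto([.445,-.2297,.2],down(180.4)); print(current_time_s())
E
sed -i "s/'AB'/'ABD'/" band.py; python3 band.py
```

```text
41.675
A 471
  face y -1 356 off -65.27 slope deg 0.0 std 1.24
B 659
  face x 1 200 off 63.14 slope deg 0.07 std 0.71
  face y -1 176 off -64.13 slope deg -0.02 std 1.67
  face y 1 143 off 56.64 slope deg -0.04 std 1.19
D 783
  face x -1 365 off -58.35 slope deg -0.11 std 0.94
  face x 1 275 off 61.85 slope deg 0.08 std 1.22
```

Combining the faces puts the jar at (0.5469, 0.0137), yaw -5.2°. Now I'll regrasp the lid from above and bring it over the jar with a guarded descent.

```bash
cat >> h.py <<'E'
JC=np.array([.5469,.0137])
E
python3 - <<'E'
from h import *
q=down(180.4); q2=down(180+JY)
move_gripper(.05); f0=current_contact_force()
print(line_to([.445,-.2297,.048],.12,max_force=6),current_ee_pos(),(current_contact_force()-f0).round(2))
move_gripper(0,80); print(current_opening(),current_gripper_force())
line_to([.445,-.2297,.20],.15); print((current_contact_force()-f0).round(2))
line_to([*JC,.20],.15,rotation=q2); line_to([*JC,.152],.1); dwell(.2)
f1=current_contact_force()
t=line_to([*JC,.1355],.02,max_force=4)
print(t,current_ee_pos().round(4),(current_contact_force()-f1).round(2),current_time_s())
E
```

```text
False [ 0.44557477 -0.22999433  0.04865271] [-0.23 -0.47  1.02]
0.019063013111392038 79.09824728965759
[-0.51  0.01 -1.98]
True [0.5466 0.0137 0.1367] [-0.9   1.02  8.19] 48.4917
```

It made contact at TCP z = 0.1367, which is the home height, so the plug is in. I'll release, retreat and verify numerically.

```bash
python3 - <<'E'
from h import *
from fit import rect
move_gripper(.05); dwell(.2); p=current_ee_pos(); line_to(p+[0,0,.07],.12)
q=down(180+JY); line_to([JC[0],JC[1],.30],.2); dwell(.2); shot('E')
np.save('sc3.npy',snapshot('scene')); np.save('si3.npy',snapshot('side')); print(current_time_s(),current_contact_force())
d=np.load('E.npz'); hsv=cv2.cvtColor(d['im'],cv2.COLOR_RGB2HSV)
u=wproj([*JC,.112],d['p'],d['q'])[0]
m=cv2.inRange(hsv,(16,40,190),(32,170,255)); n,l,st,c=cv2.connectedComponentsWithStats(m); k=1+st[1:,4].argmax()
v_,u_=np.where(l==k); P=wray(np.c_[u_,v_],.112,d['p'],d['q']); print('lid',st[k],rect(P),'jar',JC)
# side-view check: lid mask & band rows
s=np.load('sc3.npy'); hs=cv2.cvtColor(s,cv2.COLOR_RGB2HSV)
g=cv2.inRange(hs,(50,60,40),(90,255,255)); n,l,st,c=cv2.connectedComponentsWithStats(g); print([x.tolist() for x in st[1:] if 250<x[0]<320 and x[4]>10])
R=Rn.from_euler('z',JY,degrees=True).as_matrix()
fc=np.array([.067,0,0])@R.T+[*JC,0]
for z in (.100,.112): print(z,proj('scene',fc+[0,0,z]).round(1))
x=int(proj('scene',fc+[0,0,.1])[0,0]); print(s[198:222,x].tolist())
E
```

```text
50.8083 [ 0.49935435 -0.33401159 -1.17462283]
lid [  230   114   160   128 14000] (array([545.9,  -4.9]), 171.4, 137.3, 84.5) jar [0.5469 0.0137]
[[264, 212, 40, 2, 74]]
0.1 [[281.6 212.4]]
0.112 [[281.3 209.9]]
[[138, 105, 76], [219, 188, 144], [220, 189, 145], [213, 183, 140], [219, 189, 143], [224, 193, 150], [227, 197, 153], [226, 197, 152], [219, 189, 146], [220, 189, 146], [223, 194, 150], [219, 190, 145], [190, 162, 120], [147, 131, 105], [68, 130, 75], [77, 132, 87], [165, 167, 161], [176, 178, 175], [176, 179, 178], [176, 178, 177], [176, 178, 176], [176, 180, 176], [176, 179, 177], [177, 179, 177]]
```

```bash
python3 - <<'E'
from h import *
from fit import rect
d=np.load('E.npz'); hsv=cv2.cvtColor(d['im'],cv2.COLOR_RGB2HSV)
print(hsv[wproj([*JC,.112],d['p'],d['q'])[0].astype(int)[1],200:420:10].tolist())
for lo,hi in (((20,40,225),(32,150,255)),((19,40,190),(32,125,255))):
    m=cv2.morphologyEx(cv2.inRange(hsv,lo,hi),cv2.MORPH_OPEN,np.ones((9,9)))
    n,l,st,c=cv2.connectedComponentsWithStats(m); k=1+st[1:,4].argmax(); v,u=np.where(l==k)
    print('plate',rect(wray(np.c_[u,v],.112,d['p'],d['q'])))
m=cv2.morphologyEx(cv2.inRange(hsv,(6,120,88),(15,225,135)),cv2.MORPH_OPEN,np.ones((3,3)))
u0=wproj([*JC,.144],d['p'],d['q'])[0].astype(int); n,l,st,c=cv2.connectedComponentsWithStats(m); k=l[u0[1],u0[0]]
v,u=np.where(l==k); print('handle',rect(wray(np.c_[u,v],.144,d['p'],d['q'])))
E
```

```text
[[15, 173, 232], [14, 175, 230], [15, 174, 232], [14, 175, 229], [14, 178, 229], [14, 176, 231], [23, 116, 251], [25, 97, 253], [24, 93, 253], [25, 95, 253], [25, 99, 253], [26, 87, 254], [10, 176, 113], [9, 172, 108], [18, 137, 201], [18, 133, 203], [23, 113, 248], [26, 87, 254], [26, 88, 254], [13, 184, 136], [12, 172, 141], [13, 175, 147]]
plate (array([546.1,  13.6]), 132.6, 132.5, 84.7)
plate (array([546. ,  13.5]), 132.5, 132.3, 84.7)
handle (array([545.5,  13.5]), 16.6, 55.5, 84.4)
```

The lid is seated: plate centre (0.546, 0.0136), within 1 mm of the jar, with the right apparent size and yaw. The green band is unmoved, so the jar hasn't shifted. Handing in.

```bash
python3 -c "
from cell import *
print(close_job(),current_time_s())"
```

```text
the job is handed in; nothing more can be done
the job is handed in; nothing more can be done
```

I handed the job in at about 51 s of the 72 s allowed, with all three bars in the jar, the tray back level on the cabinet top, and the lid on the jar within about 1 mm of centre at its home height; the hand-in returned no verdict.

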